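Clamp a stirrer shaft in V-blocks with its flat facing up

ROBOT

A 6-joint arm with a two-finger parallel gripper is mounted at the origin on a cart in front of the work surface, level with it; the furniture and walls round the work are solid. World frame = base frame: x ahead of the robot, y to its left, z up, the work surface at z = 0. Lengths are in m, angles in degrees, forces in N, time in s.
With the tool pointing down it reaches from about 0.25 to 0.725 m from the base axis. Payload 9.7 kg.
Tool frame: the origin (TCP) lies at the very end of the fingers, on their centre line; the grasp point (between the pads) lies 19 mm behind it (bot.grip_depth is the distance from the TCP to the grasp point, in m); z points along the fingers, y is the direction in which the jaws open and shut (so a half turn about z gives the same grasp; the last joint's range is limited). The gripper opens to 85 mm and grips with 20 to 120 N. Pads are 22 mm wide; open, the fingers measure 114 mm over their backs; the gripper's body (76 mm by 85 mm) begins 54 mm behind the grasp point. The pads swing forward as they close: fully open they stand 13 mm farther back than shut.
Start: joints at [-63.541, 4.979, 10.078, 95.1, 0, 90], TCP at [0.245, -0.492, 0.231] pointing down, gripper open.
Joint ranges: [-179.16, 179.16], [-48.56, 103.87], [-65.8, 70.77], [-126.05, 130.52], [-82.76, 87.17], [-180, 180]. Speed limits (degrees/s): [127.2, 127.2, 147.25, 180, 180, 180].

INTERFACE

Orientations are given as [roll, pitch, yaw] about the fixed x, y, z axes, in that order (R = Rz(yaw) Ry(pitch) Rx(roll)).
In Python, from workcell import telemetry, optics, order, bot gives the robot as it stands. The module is installed in compiled form; this text tells all that it offers.
- The arm moves only by the shell command python3 -m inch 'ROWS' [FORCE]. ROWS is JSON, a list of rows, each a list of 7 numbers: the shift along the tool's x, y, z in m, then the turn, a rotation vector about the tool's x, y, z in rad, then the closure, from 0 (fully open) to 1 (shut). In form: [[tx, ty, tz, rx, ry, rz, grip], ...]. A call has 1 to 12 rows; each row is the pose to reach, as a shift and turn from the pose commanded when the call began, along the tool's axes at that moment; what a row does not reach only later rows make up. A row lasts 1/12 s, in which the tool goes at most 41.7 mm and 7.16 degrees, less where a joint would pass 70% of its speed; a pose out of reach is approached as far as the arm can. A call with a gripper value outside its range is refused whole. The fingers move at their own pace and stop on an object; FORCE is the grip in N (left out, the last holds). Time passes only in rows, so rows that repeat a pose let the fingers close. It gives the time, the measured TCP pose, the force and the opening at its end, in the units of the state.
- telemetry.get_obs(): the state, without advancing time (a new reading comes with each control period).
- optics.camera(name): name is "scene" or "top" or "wrist"; returns (picture, depth): 400x640x3 uint8, red, green, blue; 400x640 float32, m along the optical axis (not along the pixel's ray), 0 where there is no reading.
- optics.camera_info(name): a dict with "camera_matrix" (3x3 intrinsics, pixels), "xyz" and "attitude" of the camera in the world; the wrist camera has in their place "mount" (4x4, takes a point from camera to tool coordinates, whose origin is the TCP and whose axes are the flange's). Camera axes: x right, y down, z forward; pixel columns grow to the right and rows downward; lengths in m; the calibration is good to about 2 mm. The wrist camera is an equidistant fisheye: a pixel r from the principal point sees the ray r / f radians off the axis. A picture is of the moment at which its call begins: read the wrist's pose just before it. camera_info takes no time and is no camera call.
- order.job_done(): hands the job in, once; it reports no verdict.
The state is a dict: "time": time; "q": joint angles; "qd": joint speeds; "joint_efforts": joint torques, N m; "ee_pos": TCP position; "tcp_rot": TCP orientation; "wrist_force": force on the tool from outside, world axes, zero at the start; "torque": the same for the moment, N m; "opening": finger opening in m.
Only numpy, scipy, OpenCV 4.12 (cv2) and the standard library are available. Lean on these libraries where they do the work, as an engineer would, in place of code of your own. Each camera call takes 0.05 s, during which the arm holds its last target. There are 200 camera calls.

TASK

Take the black stirrer shaft out of its blue rest and lay it, well centred, in the two V-blocks of the clamping fixture, with its bright flat at the end where the clamp is. Then roll it in the V-blocks until the flat faces straight up, and only then swing the red clamp handle fully down so that the rubber pad holds the shaft on its flat. Leave the cup, the calculator and the marker where they are.

Things in the scene. Friction and masses are not known exactly. Their poses are not given: they have to be found in the camera images.
- shaft: black shaft, 24 mm thick, 170 mm long, 0.22 kg, plain round but for one bright flat. Origin at its centre, half-way along on the axis. z runs along the shaft, away from the flat. x points squarely out of the flat. The flat is 8 mm from the axis, 18 mm wide, 32 mm long, from z = -54 to -22 mm. Grip it at z = +36 mm, clear of the clamp. It starts level in the rest, flat 35 to 75 degrees off up
- shaft_flat (a point): middle of the bright flat, on its face, 38 mm from the shaft's centre; axes as the shaft's
- v_seat (a point): where the shaft's centre belongs in the fixture: on the axis of a 24 mm shaft lying in the V-blocks, 72 mm above the desk, half-way between them. x along the V's towards the clamp end (the flat's end), y towards the clamp, z up. 90 degree V-blocks 18 mm thick, 56 mm wide, 71 mm high, at x = -64 and +64 mm; free between them down to the 14 mm base plate (x -78 to 78, y -42 to 108 mm)
- rest_mid (a point): the shaft's centre as it lies in the rest, 34 mm above the desk. z runs level along the shaft towards the robot, x up. The blue rest is 144 mm long and 112 mm wide, with two notched combs 10 mm thick and 31 mm high at z = -64 and +64 mm, and only a 6 mm floor between them
- clamp_handle (a joint): toggle clamp handle, rad: 0 = fully down (level, clamp closed), about 1.1 = up (clamp open). It turns about an axis along v_seat's x, stays by friction where it is left (takes 5 to 8 N at the grip) and drives the clamp arm, which swings up off the shaft as the handle rises
- handle_grip (a point): middle of the red round grip, 16 mm thick and 75 mm long, 85 mm from the handle's pivot; point y points outward along the handle, x along the pivot axis. Push it over and down from its upper side (the side of the clamp arm), following the arc about the pivot; at the end it is pressed from above. Beyond it, left of the fixture, stands a black computer tower 400 mm high (front at x = 0.54, right side at y = 0.29 m)
- handle_pivot (a point): pivot of the clamp handle, at x 38, y 88, z 16 mm in v_seat's frame; when closed the handle points level along v_seat's y. The grey pillar and bracket that carry it fill x 18 to 58, y 60 to 106 mm up to 106 mm above the desk; the open clamp arm stands upright above them at y = 50 to 80 mm, up to 180 mm above the desk
- clamp_pad: black rubber pad 16 x 18 mm under the end of the clamp arm, origin at the centre of its underside; sprung, 3 mm travel. Closed, it presses at x = 38 mm of v_seat with about 2.5 N on a flat that faces up; over the round it is stopped some 2 mm short. Open, it stands some 90 mm above the shaft's axis, 35 to 50 mm to its side
- sample_cup: white sample cup, 45 mm wide, 38 mm high, upright; bystander; origin under its centre
- calculator: desk calculator, 118 x 72 x 15 mm; bystander; origin under its centre
- marker: red marker lying on the desk, 125 mm long, 20 mm thick; bystander; origin under its centre

How it is judged:
By the outcome, as a careful person would: the job done as asked, in the order asked, and still so for the second after the job is handed in, with the robot touching nothing.
It also fails if it takes over 64 s, if anything falls off the work surface, if the arm or the gripper's body presses on something with over 40 N, if the wrist force passes 120 N, or if a joint passes its speed limit or range.

## Working session

There is one attempt and no reset: what is moved stays moved. The work goes in short steps, Python scripts to look and compute and a shell command to move; the robot and the scene stay as the last step left them, time stands still between calls to the robot, and variables do not carry over. Pictures are saved under pics/ and viewed, about 8 in all and at most 12, crops included, and the job is handed in when it is done.

```bash
mkdir -p pics; cat > h.py <<'E'
import numpy as np, cv2, json
from scipy.spatial.transform import Rotation as R
from workcell import telemetry, optics, order, bot
def rpy(a): return R.from_euler('xyz',a,degrees=True).as_matrix()
def cam(name):
    i=optics.camera_info(name); K=np.array(i['camera_matrix'])
    if name=='wrist':
        o=telemetry.get_obs(); T=np.eye(4);T[:3,:3]=rpy(o['tcp_rot']);T[:3,3]=o['ee_pos']
        T=T@np.array(i['mount'])
    else:
        T=np.eye(4);T[:3,:3]=rpy(i['attitude']);T[:3,3]=i['xyz']
    p,d=optics.camera(name); return p,d,K,T
def rays(K,T,uv,fish=False):
    uv=np.atleast_2d(np.array(uv,float)); x=(uv[:,0]-K[0,2])/K[0,0]; y=(uv[:,1]-K[1,2])/K[1,1]
    if fish:
        r=np.hypot(x,y)+1e-12; v=np.c_[x/r*np.sin(r),y/r*np.sin(r),np.cos(r)]
    else: v=np.c_[x,y,np.ones(len(x))]
    return T[:3,3], v@T[:3,:3].T
def onplane(K,T,uv,z,fish=False):
    o,v=rays(K,T,uv,fish); return o+v*((z-o[2])/v[:,2])[:,None]
def cloud(d,K,T,fish=False):
    vv,uu=np.indices(d.shape); o,v=rays(K,T,np.c_[uu.ravel(),vv.ravel()],fish)
    c=v@T[:3,2]; P=o+v*(d.ravel()/c)[:,None]; P[d.ravel()==0]=np.nan
    return P.reshape(d.shape+(3,))
def save(n,p): cv2.imwrite('pics/'+n+'.png',cv2.cvtColor(p,cv2.COLOR_RGB2BGR))
def delta(pos,Rw):
    o=telemetry.get_obs(); Rt=rpy(o['tcp_rot'])
    return Rt.T@(np.array(pos)-o['ee_pos']), R.from_matrix(Rt.T@Rw).as_rotvec()
E
python3 - <<'E'
from h import *
for n in ['top','scene']:
    i=optics.camera_info(n); print(i)
    p,d,K,T=cam(n); save(n+'0',p); np.savez(n+'0.npz',p=p,d=d,K=K,T=T)
print(optics.camera_info('wrist')); print(telemetry.get_obs()); print(bot.grip_depth)
E
```

```text
{'camera_matrix': array([[431.0383497 ,   0.        , 319.53420277],
       [  0.        , 431.0383497 , 199.23661242],
       [  0.        ,   0.        ,   1.        ]]), 'xyz': array([ 0.54084765, -0.14772047,  1.08640321]), 'attitude': array([-174.4397959 ,    0.76742405,  -89.60619646])}
{'camera_matrix': array([[384.26426773,   0.        , 315.62391134],
       [  0.        , 384.26426773, 197.22956648],
       [  0.        ,   0.        ,   1.        ]]), 'xyz': array([0.22562056, 0.47337746, 0.56424653]), 'attitude': array([-124.37381334,   -1.03800789, -146.11435529])}
{'camera_matrix': array([[309.70691629,   0.        , 322.08455722],
       [  0.        , 309.70691629, 198.44278352],
       [  0.        ,   0.        ,   1.        ]]), 'mount': array([[ 1.19135213e-04, -9.65753366e-01, -2.59461793e-01,
         6.58159404e-02],
       [ 9.99999597e-01, -1.15914135e-04,  8.90611400e-04,
         5.66880733e-04],
       [-8.90186247e-04, -2.59461795e-01,  9.65752963e-01,
        -1.43706929e-01],
       [ 0.00000000e+00,  0.00000000e+00,  0.00000000e+00,
         1.00000000e+00]])}
{'time': 0.1, 'q': array([-6.35405450e+01,  5.01007028e+00,  1.00390940e+01,  9.50995812e+01,
       -2.32203590e-04,  8.99991435e+01]), 'qd': array([-0.04653172, -0.1601071 ,  0.06034762,  0.08299567, -0.06181952,
       -0.07981973]), 'joint_efforts': array([ 9.37281493e-05, -5.21559262e+01,  4.65652835e+01,  1.59762689e-02,
        7.59338354e-05,  1.50394027e-05]), 'ee_pos': array([ 0.24496908, -0.4922065 ,  0.2306345 ]), 'tcp_rot': array([-1.79929442e+02,  2.31148720e-04,  2.64603117e+01]), 'wrist_force': array([-0.33050336, -0.25561502,  0.49208542]), 'torque': array([-0.00807411,  0.00542269, -0.01915456]), 'opening': 0.08538025113972993}
0.0187
```

View pics/top0.png

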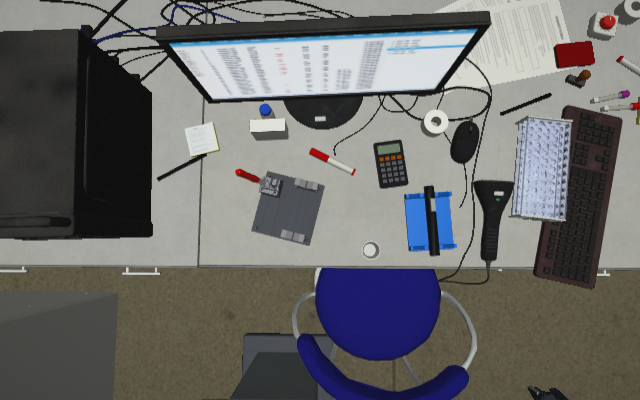

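View pics/scene0.png

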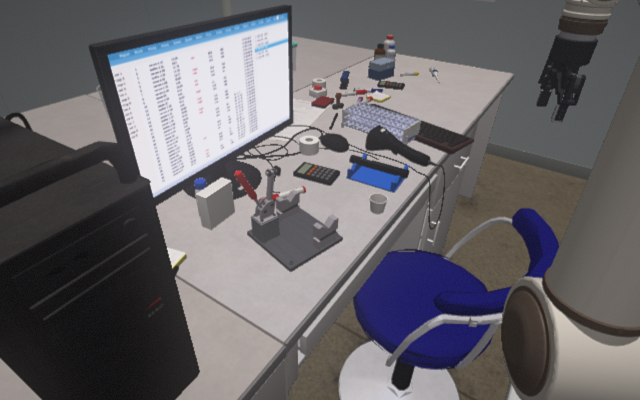

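```bash
python3 - <<'E'
from h import *
z=np.load('top0.npz'); p,d,K,T=z['p'],z['d'],z['K'],z['T']; P=cloud(d,K,T)
hsv=cv2.cvtColor(p,cv2.COLOR_RGB2HSV)
def rect(m,zz,name):
    n,l,s,c=cv2.connectedComponentsWithStats(m.astype(np.uint8)); k=1+np.argmax(s[1:,4])
    ys,xs=np.where(l==k); Q=onplane(K,T,np.c_[xs,ys],zz)[:,:2]*1000
    r=cv2.minAreaRect(Q.astype(np.float32)); print(name,len(xs),r); return r
roi=np.zeros(d.shape,bool)
roi[175:262,395:462]=1
H,S,V=[hsv[...,i] for i in range(3)]
rect(roi&(H>95)&(H<125)&(S>120)&(V>90)|roi&(V<60),.015,'rest')
rect(roi&(V<70),.034,'shaft'); 
print('shaft z', np.nanmedian(P[195:245,428:437,2]))
roi[:]=0; roi[160:190,228:262]=1
rect(roi&((H<8)|(H>172))&(S>120),.14,'grip')
m=((H<8)|(H>172))&(S>120)&roi; Q=P[m]; print('grip pts',np.nanmedian(Q,0),np.nanmin(Q,0),np.nanmax(Q,0))
roi[:]=0; roi[165:250,245:330]=1
Z=P[...,2]; print(np.nanpercentile(Z[roi],[5,25,50,75,95]))
m=roi&(Z>.05)&(Z<.085); n,l,s,c=cv2.connectedComponentsWithStats(m.astype(np.uint8))
for k in range(1,n):
    if s[k,4]>20: print('blk',s[k],np.nanmean(P[l==k],0))
m=roi&(Z>.008)&(Z<.02); rect(m|(roi&(Z>.008)&(Z<.08)),.014,'base')
a=cv2.resize(p[150:265,230:330],None,fx=4,fy=4,interpolation=cv2.INTER_CUBIC)
b=cv2.resize(p[175:262,395:470],None,fx=5,fy=5,interpolation=cv2.INTER_CUBIC)
o=np.zeros((460,800,3),np.uint8); o[:460,:400]=a; o[:435,400:775]=b; save('crop1',o)
# scene crop of shaft
z=np.load('scene0.npz'); p=z['p']; save('crop2',cv2.resize(p[140:210,230:430],None,fx=4,fy=4,interpolation=cv2.INTER_CUBIC))
E
```

```text
rest 2588 ((594.3771362304688, -406.1515197753906), (171.4226837158203, 117.831298828125), 4.154007434844971)
shaft 607 ((593.6785888671875, -405.195068359375), (168.3768310546875, 23.610559463500977), 3.9898622035980225)
shaft z 0.04244756630099089
grip 148 ((685.1670532226562, 27.202699661254883), (57.46103286743164, 14.05726432800293), 67.05999755859375)
grip pts [0.68088063 0.02233587 0.17272498] [0.67184385 0.00219261 0.12524815] [0.69113838 0.04339578 0.19840354]
[-0.00332401 -0.00071765  0.01041085  0.01419146  0.07157098]
blk [262 176   9   4  22] [ 0.69068047 -0.00449626  0.06828358]
blk [294 178  25  13 185] [ 0.67649947 -0.10036742  0.06525517]
blk [259 185  21  12 123] [ 0.65873935 -0.01357373  0.06670363]
blk [280 230  25  13 175] [ 0.55296387 -0.06979279  0.06585673]
base 3543 ((624.7687377929688, -49.84251403808594), (156.7774658203125, 157.9220733642578), 76.14812469482422)
```

View pics/crop1.png

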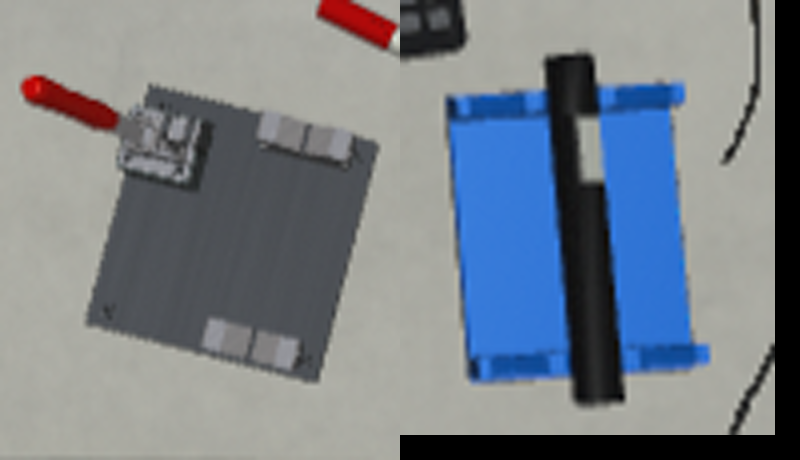

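Viewed: top (rest at 430,220; fixture at 290,208; clamp handle at 248,175), scene overview, and crop. The flat is at the far end of the shaft, facing right (-y). The V-block distance checks (127 mm vs 128). I'll move above the grip point now.

```bash
cat >> h.py <<'E'
U=np.array([np.cos(np.radians(4)),np.sin(np.radians(4)),0]); SH=np.array([.594,-.4055,.034])
A=np.radians(-13.9); VX=np.array([np.cos(A),np.sin(A),0]); VY=np.array([-np.sin(A),np.cos(A),0]); VS=np.array([.6148,-.0851,.072])
def tgt(grasp,yaw,lean=0,gd=.0187):
    "tool down, tool x at yaw; lean>0: body leans to +y side (rotation about -x axis of tool)"
    Rw=rpy([180,0,yaw])@R.from_rotvec([-np.radians(lean),0,0]).as_matrix()
    return np.array(grasp)+Rw[:,2]*gd, Rw
def show(n,pos,Rw):
    a,b=delta(pos,Rw); print(n,'pos',np.round(pos,4),'row',np.round(a,4),np.round(b,4))
E
python3 - <<'E'
from h import *
p,Rw=tgt(SH-.036*U+[0,0,.12],4); show('pre',p,Rw)
p,Rw=tgt([0,0,0],0,20); print(Rw)
z=np.load('scene0.npz'); P=cloud(z['d'],z['K'],z['T']); m=(P[...,2]>.12)&(P[...,0]>.6)&(P[...,1]<.1)&(P[...,1]>-.5)
for lo in np.arange(-.5,.1,.1):
    k=m&(P[...,1]>lo)&(P[...,1]<lo+.1); print(round(lo,1), np.nanpercentile(P[k],[1,5],axis=0).round(3) if k.any() else None)
E
```

```text
pre pos [ 0.5581 -0.408   0.1353] row [0.3178 0.0643 0.0953] [-1.20e-03  2.00e-04  3.92e-01]
[[ 1.          0.          0.        ]
 [ 0.         -0.93969262 -0.34202014]
 [ 0.          0.34202014 -0.93969262]]
-0.5 [[ 0.894 -0.417  0.123]
 [ 0.895 -0.415  0.136]]
-0.4 [[ 0.892 -0.4    0.124]
 [ 0.894 -0.395  0.138]]
-0.3 [[ 0.887 -0.299  0.124]
 [ 0.889 -0.295  0.138]]
-0.2 [[ 0.882 -0.199  0.124]
 [ 0.884 -0.194  0.139]]
-0.1 [[ 0.662 -0.099  0.124]
 [ 0.877 -0.094  0.137]]
-0.0 [[0.675 0.001 0.124]
 [0.872 0.006 0.138]]
```

```bash
python3 -m inch '[[0.04,0.008,0.012,0,0,0.05,0],[0.08,0.016,0.024,0,0,0.1,0],[0.12,0.024,0.036,0,0,0.15,0],[0.16,0.032,0.048,0,0,0.2,0],[0.2,0.04,0.06,0,0,0.25,0],[0.24,0.048,0.072,0,0,0.3,0],[0.28,0.056,0.084,0,0,0.345,0.3],[0.318,0.064,0.095,-0.001,0,0.392,0.3],[0.318,0.064,0.095,-0.001,0,0.392,0.3],[0.318,0.064,0.095,-0.001,0,0.392,0.3],[0.318,0.064,0.095,-0.001,0,0.392,0.3],[0.318,0.064,0.095,-0.001,0,0.392,0.3]]'
python3 - <<'E'
from h import *
p,d,K,T=cam('wrist'); np.savez('w1.npz',p=p,d=d,K=K,T=T); save('w1',p)
p,Rw=tgt(SH-.036*U,4); show('grasp',p,Rw)
E
```

```text
time: 1.1
ee_pos: [0.5573, -0.4086, 0.137]
tcp_rot: [179.9, -0.0, 4.0]
wrist_force: [0.5, 0.3, 0.1]
opening: 0.06
grasp pos [ 0.5581 -0.408   0.0153] row [ 0.0008 -0.001   0.122 ] [ 0.0018 -0.0008 -0.0011]
```

View pics/w1.png

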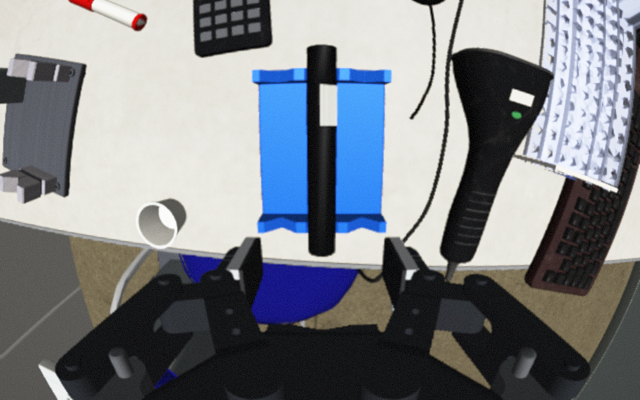

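```bash
python3 - <<'E'
from h import *
z=np.load('w1.npz'); p,K,T=z['p'],z['K'],z['T']; hsv=cv2.cvtColor(p,cv2.COLOR_RGB2HSV)
m=np.zeros(p.shape[:2],np.uint8); m[42:258,300:345]=1
m&=((hsv[...,2]<75)).astype(np.uint8)
n,l,s,c=cv2.connectedComponentsWithStats(m); k=1+np.argmax(s[1:,4]); print(s[k])
ys,xs=np.where(l==k)
L=[];
for r in range(130,215,5):
    x=xs[ys==r]; L.append([r,x.min(),x.max()+1])
L=np.array(L,float); Q1=onplane(K,T,np.c_[L[:,1],L[:,0]],.034,True);Q2=onplane(K,T,np.c_[L[:,2],L[:,0]],.034,True)
mid=(Q1+Q2)/2; print('width',np.linalg.norm(Q1-Q2,axis=1).mean()); f=np.polyfit(mid[:,0],mid[:,1],1); print('yaw',np.degrees(np.arctan(f[0])),'y at .594',np.polyval(f,.594))
print('ends',onplane(K,T,[[322,46],[321,254]],.034,True).round(4))
# flat edges
b=np.zeros_like(m); b[80:130,310:345]=1; b&=((hsv[...,2]>150)&(hsv[...,1]<60)).astype(np.uint8)
yb,xb=np.where(b); print('flat rows',yb.min(),yb.max())
for r in (92,100,108,116):
    x=xb[yb==r]; a=[x.min(),x.max()+1]; black=xs[ys==r]
    o,v=rays(K,T,[[a[0],r],[a[1],r]],True)
    # section plane coords: lateral n=(-sin,cos) rel. to axis, z ; intersect
    nn=np.array([-f[0],1,0])/np.hypot(1,f[0]); c0=np.array([.594,np.polyval(f,.594),.034])
    lat0=(o-c0)@nn; lv=v@nn; res=[]
    for th in np.arange(20,85,1.):
        t=np.radians(th); e=[]
        for sgn in (1,-1):  # inner(upper) edge then outer
            P=np.array([-8*np.sin(t)+sgn*9*np.cos(t), 8*np.cos(t)+sgn*9*np.sin(t)])/1000
            e.append(P)
        # predict lateral at each edge's height
        i=0; tt=(c0[2]+e[0][1]-o[2])/v[0,2]; res.append((th,1000*(lat0+lv[0]*tt-e[0][0]), 1000*(lat0+lv[1]*((c0[2]+e[1][1]-o[2])/v[1,2])-e[1][0])))
    res=np.array(res); print(r,a,'theta from inner edge',res[np.argmin(abs(res[:,1])),:],'outer',res[np.argmin(abs(res[:,2])),:])
E
```

```text
[ 305   45   33  211 5022]
width 0.021897408442234263
yaw 3.9640382593479613 y at .594 -0.4065112769915065
ends [[ 0.6809 -0.4008  0.034 ]
 [ 0.5069 -0.412   0.034 ]]
flat rows 84 125
92 [np.int64(320), np.int64(337)] theta from inner edge [ 4.20000000e+01 -9.58361807e-02 -3.64337392e-03] outer [ 3.60000000e+01 -1.33858095e+00  1.15724135e-03]
100 [np.int64(320), np.int64(337)] theta from inner edge [ 4.20000000e+01 -9.51006929e-02 -1.73189287e-02] outer [ 3.80000000e+01 -9.26129478e-01  6.15037365e-04]
108 [np.int64(320), np.int64(337)] theta from inner edge [ 4.20000000e+01 -9.36713520e-02 -3.62008351e-02] outer [ 3.90000000e+01 -7.17797578e-01 -1.71944451e-02]
116 [np.int64(320), np.int64(337)] theta from inner edge [42.         -0.09154747 -0.06030516] outer [39.         -0.71567292 -0.0412372 ]
```

Wrist view: shaft centred between the fingers at column 321, flat at (328,105) facing right, about 42° off up; ends agree with a centre at x=0.594. Descend and grip.

```bash
python3 -m inch '[[0,0,0.035,0,0,0,0.3],[0.001,0,0.07,0,0,0,0.3],[0.001,0,0.1,0,0,0,0.3],[0.001,0,0.122,0,0,0,0.3],[0.001,0,0.122,0,0,0,0.3],[0.001,0,0.122,0,0,0,0.3],[0.001,0,0.122,0,0,0,1],[0.001,0,0.122,0,0,0,1],[0.001,0,0.122,0,0,0,1],[0.001,0,0.122,0,0,0,1],[0.001,0,0.122,0,0,0,1],[0.001,0,0.122,0,0,0,1]]' 60
```

```text
time: 2.15
ee_pos: [0.5601, -0.4081, 0.017]
tcp_rot: [179.9, -0.1, 4.0]
wrist_force: [-1.8, 4.6, 7.8]
opening: 0.0223
```

```bash
python3 -m inch '[[0,0,-0.03,0,0,0,1],[0,0,-0.06,0,0,0,1],[0,0,-0.09,0,0,0,1],[0,0,-0.12,0,0,0,1],[0,0,-0.12,0,0,0,1],[0,0,-0.12,0,0,0,1]]'
python3 - <<'E'
from h import *
o=telemetry.get_obs();print(o['wrist_force'])
g=VS-.034*VX; Rw=rpy([180,0,-13.9])
show('above',[g[0],g[1],.125],Rw); show('down',[g[0],g[1],.055],Rw)
E
```

```text
time: 2.65
ee_pos: [0.5603, -0.4086, 0.1374]
tcp_rot: [179.8, -0.2, 4.0]
wrist_force: [-0.5, -0.0, -2.7]
opening: 0.022
[-0.47131733 -0.00568014 -2.67305524]
above pos [ 0.5818 -0.0769  0.125 ] row [ 0.0446 -0.3294  0.0112] [ 0.0036 -0.0046  0.3125]
down pos [ 0.5818 -0.0769  0.055 ] row [ 0.0443 -0.3297  0.0812] [ 0.0036 -0.0046  0.3125]
```

```bash
python3 -m inch '[[0.004,-0.03,0,0,0,0.03,1],[0.008,-0.066,0,0,0,0.06,1],[0.013,-0.1,0,0,0,0.1,1],[0.018,-0.135,0,0,0,0.13,1],[0.022,-0.17,0,0,0,0.16,1],[0.027,-0.205,0,0,0,0.2,1],[0.032,-0.24,0,0,0,0.23,1],[0.037,-0.275,0,0,0,0.26,1],[0.042,-0.31,0,0.002,-0.002,0.29,1],[0.0445,-0.3294,0,0.0036,-0.0046,0.3125,1],[0.0445,-0.3294,0,0.0036,-0.0046,0.3125,1],[0.0445,-0.3294,0,0.0036,-0.0046,0.3125,1]]'
python3 -m inch '[[0,0,0,0,0,0,1],[0,0,0,0,0,0,1],[0,0,0,0,0,0,1]]'
python3 - <<'E'
from h import *
p,d,K,T=cam('wrist'); np.savez('w2.npz',p=p,d=d,K=K,T=T); save('w2',p)
q,dd,K2,T2=cam('scene'); np.savez('s2.npz',p=q,d=dd,K=K2,T=T2)
g=VS-.034*VX; Rw=rpy([180,0,-13.9])
show('down',[g[0],g[1],.055],Rw)
E
```

```text
time: 3.65
ee_pos: [0.5745, -0.1062, 0.1332]
tcp_rot: [-178.6, 0.4, -11.1]
wrist_force: [0.1, -0.7, -1.7]
opening: 0.0221
time: 3.9
ee_pos: [0.5748, -0.1068, 0.1338]
tcp_rot: [-178.6, 0.3, -11.2]
wrist_force: [0.1, 0.3, -1.3]
opening: 0.0222
down pos [ 0.5818 -0.0769  0.055 ] row [ 0.0016 -0.0284  0.0796] [-0.0245  0.0059  0.0483]
```

View pics/w2.png

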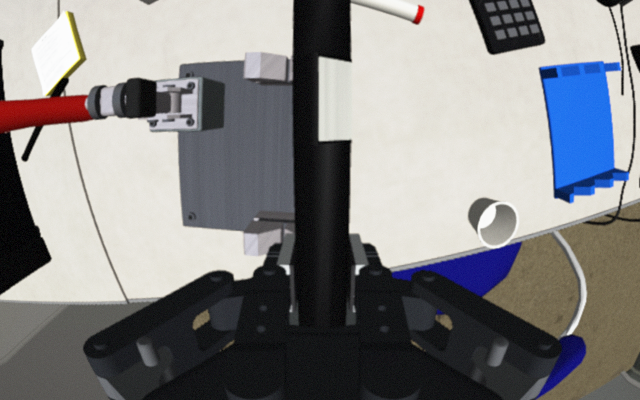

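Wrist view: still short of the seat by ~28 mm in y; the shaft (col 322) hides half of the V-blocks (267,67 and 265,232). Complete the move and remeasure blocks.

```bash
python3 -m inch '[[0.0016,-0.014,0,-0.012,0.003,0.024,1],[0.0016,-0.0284,0,-0.0245,0.006,0.048,1],[0.0016,-0.0284,0,-0.0245,0.006,0.048,1],[0.0016,-0.0284,0,-0.0245,0.006,0.048,1],[0.0016,-0.0284,0,-0.0245,0.006,0.048,1],[0.0016,-0.0284,0,-0.0245,0.006,0.048,1]]'
python3 - <<'E'
from h import *
o=telemetry.get_obs(); p,d,K,T=cam('wrist'); np.savez('w3.npz',p=p,d=d,K=K,T=T); save('w3',p)
def clouds(P,n,xr=None):
    L=(P-VS)*1000; X=L@VX;Y=L@VY;Z=L[...,2]+72
    for s in (-1,1):
        k=(abs(X-s*64)<20)&(abs(Y)<40)&(Z>66)&(Z<76)
        if k.sum()>5: print(n,s,k.sum(),'X',np.percentile(X[k],[2,50,98]).round(1),'Y',np.percentile(Y[k],[2,98]).round(1),'Z',np.median(Z[k]).round(1))
clouds(cloud(d,K,T,True),'wrist')
z=np.load('top0.npz'); clouds(cloud(z['d'],z['K'],z['T']),'top')
z=np.load('scene0.npz'); clouds(cloud(z['d'],z['K'],z['T']),'scene')
# shaft in hand: edges rows 150..220 & far end
P=cloud(d,K,T,True); L=(P-VS)*1000; k=(L[...,2]>30)&(abs(L@VY)<30)&(hypot:=True)
X=(L@VX);Y=L@VY;Z=L[...,2]
k=(X>0)&(X<120)&(abs(Y)<25)&(Z>20)&(Z<110)
print('shaft X',np.percentile(X[k],[1,99]),'Y',np.percentile(Y[k],[2,98]),'Zmax',np.percentile(Z[k],98))
for lo in (0,40,80): 
    j=k&(X>lo)&(X<lo+20); print(lo,np.percentile(Y[j],[2,98]).round(1),np.percentile(Z[j],98).round(1) )
g=VS-.034*VX; Rw=rpy([180,0,-13.9]); show('down',[g[0],g[1],.055],Rw)
E
```

```text
time: 4.5
ee_pos: [0.5762, -0.1068, 0.1347]
tcp_rot: [-178.7, 0.0, -11.1]
wrist_force: [-0.6, 0.5, -1.8]
opening: 0.0222
wrist -1 554 X [-69.7 -60.  -52.1] Y [11.  27.7] Z 71.4
wrist 1 716 X [57.8 66.4 75.3] Y [10.1 27.8] Z 71.4
top -1 99 X [-72.1 -63.3 -55.1] Y [-26.8  27. ] Z 69.9
top 1 98 X [55.7 64.3 72.4] Y [-27.2  27.1] Z 69.8
scene -1 111 X [-72.8 -63.6 -54. ] Y [-24.3  29.8] Z 70.0
scene 1 86 X [55.2 63.6 74.9] Y [-24.3  30.1] Z 70.1
shaft X [ 1.13482882 80.0387333 ] Y [-24.83817789 -14.83167399] Zmax 92.1123037157327
0 [-24.9 -17. ] 91.9
40 [-24.8 -15.3] 92.4
80 [-23.3 -13.5] 89.8
down pos [ 0.5818 -0.0769  0.055 ] row [-0.0002 -0.0286  0.0803] [-0.022   0.0008  0.0497]
```

```bash
python3 -c "
from h import *
print(telemetry.get_obs()['q'].round(2))"
```

```text
[-11.11   9.07   3.88  84.83   1.26 179.94]
```

J6 hit its 180° limit (yaw = q1+180−q6). I'll lift clear and unwind the wrist the other way (≈357°) so that q6 lands near −174.

```bash
python3 -m inch '[[0,0,-0.035,0,0,0,1],[0,0,-0.07,0,0,0,1],[0,0,-0.11,0,0,0,1],[0,0,-0.11,0,0,-0.1,1],[0,0,-0.11,0,0,-0.21,1],[0,0,-0.11,0,0,-0.33,1],[0,0,-0.11,0,0,-0.45,1],[0,0,-0.11,0,0,-0.57,1],[0,0,-0.11,0,0,-0.69,1],[0,0,-0.11,0,0,-0.81,1],[0,0,-0.11,0,0,-0.93,1],[0,0,-0.11,0,0,-1.05,1]]' 80
python3 -m inch '[[0,0,0,0,0,-0.12,1],[0,0,0,0,0,-0.24,1],[0,0,0,0,0,-0.36,1],[0,0,0,0,0,-0.48,1],[0,0,0,0,0,-0.6,1],[0,0,0,0,0,-0.72,1],[0,0,0,0,0,-0.84,1],[0,0,0,0,0,-0.96,1],[0,0,0,0,0,-1.08,1],[0,0,0,0,0,-1.2,1],[0,0,0,0,0,-1.32,1],[0,0,0,0,0,-1.44,1]]'
python3 -c "
from h import *
print(telemetry.get_obs()['q'].round(2))"
```

```text
time: 5.55
ee_pos: [0.5758, -0.1092, 0.2447]
tcp_rot: [-179.4, -1.1, 49.4]
wrist_force: [-0.5, -0.1, -1.8]
opening: 0.0215
time: 6.55
ee_pos: [0.5759, -0.1092, 0.2447]
tcp_rot: [179.0, -0.8, 132.0]
wrist_force: [-0.3, 0.1, -0.9]
opening: 0.0214
[-11.35  10.42  17.61  97.2    1.26  36.7 ]
```

```bash
for i in 1 ; do python3 -m inch '[[0,0,0,0,0,-0.12,1],[0,0,0,0,0,-0.24,1],[0,0,0,0,0,-0.36,1],[0,0,0,0,0,-0.48,1],[0,0,0,0,0,-0.6,1],[0,0,0,0,0,-0.72,1],[0,0,0,0,0,-0.84,1],[0,0,0,0,0,-0.96,1],[0,0,0,0,0,-1.08,1],[0,0,0,0,0,-1.2,1],[0,0,0,0,0,-1.32,1],[0,0,0,0,0,-1.44,1]]'; done
python3 -m inch '[[0,0,0,0,0,-0.12,1],[0,0,0,0,0,-0.24,1],[0,0,0,0,0,-0.36,1],[0,0,0,0,0,-0.48,1],[0,0,0,0,0,-0.6,1],[0,0,0,0,0,-0.72,1],[0,0,0,0,0,-0.84,1],[0,0,0,0,0,-0.96,1],[0,0,0,0,0,-1.08,1],[0,0,0,0,0,-1.2,1],[0,0,0,0,0,-1.32,1],[0,0,0,0,0,-1.44,1]]'
python3 - <<'E'
from h import *
print(telemetry.get_obs()['q'].round(2))
g=VS-.034*VX; Rw=rpy([180,0,-13.9]); show('above',[g[0],g[1],.13],Rw)
E
```

```text
time: 7.55
ee_pos: [0.5759, -0.1091, 0.2447]
tcp_rot: [179.1, 0.9, -145.5]
wrist_force: [0.3, 0.2, -2.0]
opening: 0.0217
time: 8.55
ee_pos: [0.5759, -0.1091, 0.2446]
tcp_rot: [-179.2, 1.0, -63.0]
wrist_force: [0.3, -0.5, -2.4]
opening: 0.0222
[ -11.35   10.42   17.61   97.21    1.27 -128.31]
above pos [ 0.5818 -0.0769  0.13  ] row [-0.024  -0.0184  0.1153] [-0.0201  0.0107 -0.8575]
```

```bash
python3 -m inch '[[-0.004,-0.003,0,0,0,-0.12,1],[-0.008,-0.006,0,0,0,-0.24,1],[-0.012,-0.009,0,0,0,-0.36,1],[-0.016,-0.012,0.01,-0.01,0,-0.48,1],[-0.02,-0.015,0.025,-0.01,0.005,-0.6,1],[-0.024,-0.0184,0.05,-0.02,0.01,-0.72,1],[-0.024,-0.0184,0.08,-0.02,0.01,-0.857,1],[-0.024,-0.0184,0.11,-0.02,0.01,-0.857,1],[-0.024,-0.0184,0.11,-0.02,0.01,-0.857,1],[-0.024,-0.0184,0.11,-0.02,0.01,-0.857,1],[-0.024,-0.0184,0.11,-0.02,0.01,-0.857,1]]'
python3 - <<'E'
from h import *
print(telemetry.get_obs()['q'].round(2))
p,d,K,T=cam('wrist'); np.savez('w4.npz',p=p,d=d,K=K,T=T)
P=cloud(d,K,T,True); L=(P-VS)*1000
X=(L@VX);Y=L@VY;Z=L[...,2]
k=(X>-20)&(X<120)&(abs(Y)<25)&(Z>40)&(Z<110)
print('shaft X',np.percentile(X[k],[1,99.5]),'Zmax',np.percentile(Z[k],98))
for lo in (0,40,70): 
    j=k&(X>lo)&(X<lo+15); print(lo,np.percentile(Y[j],[1,99]).round(1),np.percentile(Z[j],95).round(1) )
s,dd,K2,T2=cam('scene'); P=cloud(dd,K2,T2); L=(P-VS)*1000;X=(L@VX);Y=L@VY;Z=L[...,2]
k=(X>-100)&(X<130)&(abs(Y)<18)&(Z>45)&(Z<110)&(s.max(2)<70); print('scene X',np.percentile(X[k],[.5,99.5]))
g=VS-.034*VX; Rw=rpy([180,0,-13.9]); show('seat',[g[0],g[1],.055],Rw)
E
```

```text
time: 9.47
ee_pos: [0.5825, -0.0772, 0.1373]
tcp_rot: [-180.0, -0.1, -14.3]
wrist_force: [0.1, 0.2, -1.5]
opening: 0.0218
[-7.5600e+00  9.2000e+00  4.3300e+00  8.5060e+01  2.0000e-02 -1.7322e+02]
shaft X [-19.04044049  79.52510793] Zmax 95.25493947727863
0 [-11.9  11. ] 95.1
40 [-12.6  10.7] 94.5
70 [-12.2  10.4] 94.6
scene X [-84.88234125  82.68121123]
seat pos [ 0.5818 -0.0769  0.055 ] row [-0.0016 -0.0001  0.083 ] [-0.0007 -0.0029 -0.0074]
```

```bash
python3 -m inch '[[0,0,0.03,0,0,-0.004,1],[0,0,0.055,0,0,-0.007,1],[0,0,0.068,0,0,-0.007,1],[0,0,0.074,0,0,-0.007,1],[0,0,0.078,0,0,-0.007,1],[0,0,0.081,0,0,-0.007,1],[0,0,0.083,0,0,-0.007,1],[0,0,0.083,0,0,-0.007,1]]'
```

```text
time: 10.23
ee_pos: [0.5831, -0.0766, 0.0551]
tcp_rot: [-179.9, -0.1, -13.9]
wrist_force: [-2.6, 3.8, 4.7]
opening: 0.0218
```

```bash
python3 -m inch '[[0,0,0,0,0,0,0.3],[0,0,0,0,0,0,0.3],[0,0,0,0,0,0,0.3],[0,0,0,0,0,0,0.3],[0,0,-0.03,0,0,0,0.3],[0,0,-0.06,0,0,0,0.3],[0,0,-0.09,0,0,0,0.3],[0,0,-0.12,0,0,0,0.3],[0,0,-0.12,0,0,0,0.3],[0,0,-0.12,0,0,0,0.3]]'
python3 - <<'E'
from h import *
p,d,K,T=cam('wrist'); np.savez('w5.npz',p=p,d=d,K=K,T=T); save('w5',p)
P=cloud(d,K,T,True); L=(P-VS)*1000
X=(L@VX);Y=L@VY;Z=L[...,2]
k=(X>-95)&(X<100)&(abs(Y)<16)&(Z>-4)&(Z<20)&(p.max(2)<90)
print('shaft X',np.percentile(X[k],[.3,99.7]))
for lo in (-80,-20,0,10,70): 
    j=k&(X>lo)&(X<lo+10); print(lo,np.percentile(Y[j],[1,99]).round(1),np.percentile(Z[j],95).round(1) ) if j.any() else 0
b=(X>15)&(X<60)&(abs(Y)<16)&(Z>-10)&(Z<20)&(p.min(2)>130); print('flat X',np.percentile(X[b],[1,99]),'Y',np.percentile(Y[b],[1,99]))
c=b&(X>26)&(X<50); A_=np.c_[Y[c],np.ones(c.sum())]; s=np.linalg.lstsq(A_,Z[c],rcond=None)[0]; print('slope deg',np.degrees(np.arctan(s[0])),s[1],c.sum())
E
```

```text
time: 11.07
ee_pos: [0.583, -0.0773, 0.1744]
tcp_rot: [-180.0, -0.2, -13.9]
wrist_force: [0.1, 0.0, -0.6]
opening: 0.0594
shaft X [-81.07225976  86.04176092]
-80 [-9.7 11.5] 13.2
-20 [-10.7  11.6] 13.2
0 [-10.5  11.4] 13.3
10 [-11.4  11.4] 13.3
70 [-11.3  11.3] 13.6
flat X [24.73648931 59.17369599] Y [-13.73729351   1.1557443 ]
slope deg 39.95023390102839 11.777390381563237 531
```

View pics/w5.png

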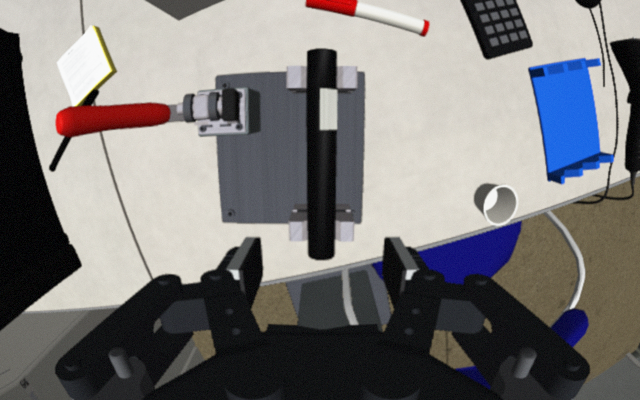

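Shaft lies in both Vs (322,65 to 322,255), flat at (328,108), slope ≈40–42° towards −y. Now turn the hand half a turn, so the camera stays clear of the clamp when leaning.

```bash
python3 -m inch '[[0,0,0,0,0,0.12,0.3],[0,0,0,0,0,0.24,0.3],[0,0,0,0,0,0.36,0.3],[0,0,0,0,0,0.48,0.3],[0,0,0,0,0,0.6,0.3],[0,0,0,0,0,0.72,0.3],[0,0,0,0,0,0.84,0.3],[0,0,0,0,0,0.96,0.3],[0,0,0,0,0,1.08,0.3],[0,0,0,0,0,1.2,0.3],[0,0,0,0,0,1.32,0.3],[0,0,0,0,0,1.44,0.3]]'
python3 -m inch '[[0,0,0,0,0,0.12,0.3],[0,0,0,0,0,0.24,0.3],[0,0,0,0,0,0.36,0.3],[0,0,0,0,0,0.48,0.3],[0,0,0,0,0,0.6,0.3],[0,0,0,0,0,0.72,0.3],[0,0,0,0,0,0.84,0.3],[0,0,0,0,0,0.96,0.3],[0,0,0,0,0,1.08,0.3],[0,0,0,0,0,1.2,0.3],[0,0,0,0,0,1.32,0.3],[0,0,0,0,0,1.44,0.3]]'
python3 -m inch '[[0,0,0,0,0,0.12,0.3],[0,0,0,0,0,0.24,0.3],[0,0,0,0,0,0.26,0.3],[0,0,0,0,0,0.26,0.3]]'
python3 - <<'E'
from h import *
o=telemetry.get_obs(); print(o['q'].round(1))
# shaft from top view
p,d,K,T=cam('top'); hsv=cv2.cvtColor(p,cv2.COLOR_RGB2HSV); np.savez('t2.npz',p=p,d=d,K=K,T=T)
vv,uu=np.indices(d.shape); Q=onplane(K,T,np.c_[uu.ravel(),vv.ravel()],.08).reshape(d.shape+(3,)); L=(Q-VS)*1000;X=L@VX;Y=L@VY
k=(abs(Y)<10)&(p.max(2)<60)&(abs(X)<110); print('top shaft X',np.sort(X[k])[[0,3,-4,-1]],'n',k.sum())
g=VS-.036*VX
Rb=rpy([180,0,166.1])
def leaned(grasp,lean): # lean>0: body toward VY side
    Rw=R.from_rotvec(-np.radians(lean)*VX).as_matrix()@Rb
    return np.array(grasp)+Rw[:,2]*.0175,Rw
for ln in (-21,):
    show('hover',*leaned(g+[0,0,.06]-.023*VY,ln)); show('grasp',*leaned(g,ln))
for ln in (0,): show('up',*leaned(g,ln))
E
```

```text
time: 12.12
ee_pos: [0.5814, -0.0771, 0.1705]
tcp_rot: [179.8, 0.0, -96.7]
wrist_force: [0.9, 0.3, 0.3]
opening: 0.06
time: 13.12
ee_pos: [0.5813, -0.0771, 0.1705]
tcp_rot: [180.0, -0.2, -179.2]
wrist_force: [-0.6, -0.1, 0.9]
opening: 0.0599
time: 13.45
ee_pos: [0.5815, -0.0771, 0.171]
tcp_rot: [180.0, -0.2, 166.3]
wrist_force: [0.7, -0.0, -0.2]
opening: 0.06
[-7.6  9.4  8.2 89.   0.   6.1]Traceback (most recent call last):
  File "<stdin>", line 6, in <module>
IndexError: index 0 is out of bounds for axis 0 with size 0
```

```bash
cat >> h.py <<'E'
Rb=rpy([180,0,166.1])
def leaned(grasp,lean,back=0,gd=.0175):
    Rw=R.from_rotvec(-np.radians(lean)*VX).as_matrix()@Rb
    return np.array(grasp)+Rw[:,2]*(gd-back),Rw
E
python3 - <<'E'
from h import *
g=VS-.036*VX
show('hover',*leaned(g,-22,.09)); print(leaned(g,-22)[1].round(2))
show('grasp',*leaned(g,-22))
E
```

```text
hover pos [ 0.5733 -0.1028  0.1392] row [ 0.0019 -0.0269  0.0321] [-0.3838 -0.0033  0.005 ]
[[-0.97  0.22  0.09]
 [ 0.24  0.9   0.36]
 [ 0.    0.37 -0.93]]
grasp pos [ 0.5814 -0.0701  0.0558] row [0.0016 0.0068 0.1155] [-0.3838 -0.0033  0.005 ]
```

```bash
python3 -m inch '[[0,-0.007,0.006,-0.1,0,0,0.3],[0.001,-0.014,0.012,-0.2,0,0,0.3],[0.0019,-0.02,0.02,-0.3,-0.003,0.005,0.3],[0.0019,-0.0269,0.032,-0.384,-0.003,0.005,0.3],[0.0019,-0.0269,0.032,-0.384,-0.003,0.005,0.3],[0.0019,-0.0269,0.032,-0.384,-0.003,0.005,0.3],[0.0019,-0.0269,0.032,-0.384,-0.003,0.005,0.3]]'
python3 - <<'E'
from h import *
g=VS-.036*VX; show('grasp',*leaned(g,-22))
E
```

```text
time: 14.08
ee_pos: [0.5738, -0.1028, 0.1405]
tcp_rot: [158.1, 0.1, 166.0]
wrist_force: [1.2, 0.1, -0.2]
opening: 0.0596
grasp pos [ 0.5814 -0.0701  0.0558] row [ 0.0006 -0.0005  0.0911] [-0.0011  0.0024 -0.0013]
```

```bash
python3 -m inch '[[0,0,0.03,0,0,0,0.3],[0,0,0.06,0,0,0,0.3],[0.0006,-0.0005,0.08,0,0,0,0.3],[0.0006,-0.0005,0.091,0,0,0,0.3],[0.0006,-0.0005,0.091,0,0,0,0.3],[0.0006,-0.0005,0.091,0,0,0,0.5],[0.0006,-0.0005,0.091,0,0,0,0.7],[0.0006,-0.0005,0.091,0,0,0,1],[0.0006,-0.0005,0.091,0,0,0,1],[0.0006,-0.0005,0.091,0,0,0,1],[0.0006,-0.0005,0.091,0,0,0,1]]' 50
python3 - <<'E'
from h import *
g=VS-.036*VX
for a in (-15,-8,0,7,13,19): show(a,*leaned(g,a))
E
```

```text
time: 15.0
ee_pos: [0.5824, -0.0704, 0.0578]
tcp_rot: [157.9, 0.2, 165.9]
wrist_force: [-1.0, 0.8, 6.5]
opening: 0.0225
-15 pos [ 0.5809 -0.0721  0.0551] row [ 0.001  -0.0028  0.0018] [ 0.1231  0.0052 -0.0022]
-8 pos [ 0.5804 -0.0741  0.0547] row [ 0.001  -0.0049  0.0014] [ 0.2453  0.0051 -0.0025]
0 pos [ 0.5799 -0.0765  0.0545] row [ 0.001  -0.0072  0.0006] [ 0.3849  0.0049 -0.0029]
7 pos [ 0.5793 -0.0785  0.0546] row [ 0.001  -0.0091 -0.0003] [ 0.5071  0.0047 -0.0032]
13 pos [ 0.5789 -0.0803  0.0549] row [ 0.001  -0.0107 -0.0013] [ 0.6118  0.0046 -0.0035]
19 pos [ 0.5785 -0.082   0.0555] row [ 0.001  -0.0121 -0.0024] [ 0.7166  0.0044 -0.0037]
```

```bash
python3 -m inch '[[0,-0.001,0,0.06,0,0,1],[0,-0.002,-0.0001,0.12,0,0,1],[0,-0.0041,-0.0005,0.245,0,0,1],[0,-0.0053,-0.0008,0.315,0,0,1],[0,-0.0064,-0.0012,0.385,0,0,1],[0,-0.0074,-0.0016,0.45,0,0,1],[0,-0.0083,-0.0021,0.507,0,0,1],[0,-0.0097,-0.0031,0.61,0,0,1],[0,-0.0111,-0.0042,0.715,0,0,1],[0,-0.0111,-0.0042,0.715,0,0,1],[0,-0.0111,-0.0042,0.715,0,0,1]]'
python3 - <<'E'
from h import *
o=telemetry.get_obs(); print(o['q'].round(1))
p,d,K,T=cam('scene'); np.savez('s3.npz',p=p,d=d,K=K,T=T); save('s3',cv2.resize(p[140:290,180:400],None,fx=3.6,fy=3.6,interpolation=cv2.INTER_CUBIC))
E
```

```text
time: 15.92
ee_pos: [0.58, -0.0809, 0.0575]
tcp_rot: [-161.0, 0.2, 166.0]
wrist_force: [0.4, 3.7, 7.4]
opening: 0.0222
[  0.9  14.1  -0.6  80.1 -18.4  15.7]
```

View pics/s3.png

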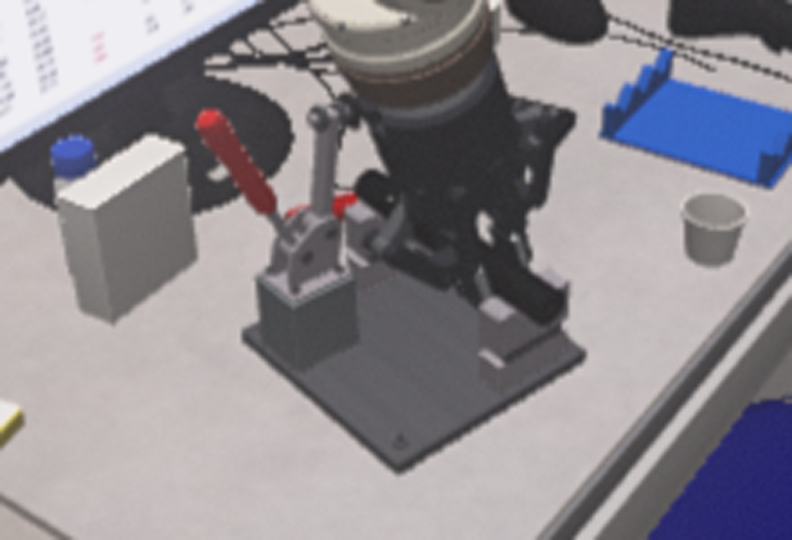

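Scene view: hand leaning to the clamp side with shaft still in the Vs, clear of the clamp arm; cup and fixture undisturbed. Release and back off along the tool axis.

```bash
python3 -m inch '[[0,0,0,0,0,0,0.6],[0,0,0,0,0,0,0.45],[0,0,0,0,0,0,0.3],[0,0,0,0,0,0,0.3],[0,0,-0.02,0,0,0,0.3],[0,0,-0.05,0,0,0,0.3],[0,0,-0.08,0,0,0,0.3],[0,0,-0.11,0,0,0,0.3],[0,0,-0.14,0,0,0,0.3],[0,0,-0.14,-0.1,0,0,0.3],[0,0,-0.14,-0.22,0,0,0.3],[0,0,-0.14,-0.33,0,0,0.3]]'
python3 - <<'E'
from h import *
o=telemetry.get_obs(); print(o['q'].round(1))
piv=VS+.038*VX+.088*VY+[0,0,.016]; print('pivot',piv)
z=np.load('s3.npz'); P=cloud(z['d'],z['K'],z['T']); q=z['p']
m=(P[...,2]>.03)&(P[...,0]>.6)&(P[...,0]<.86)&(P[...,1]>.0)&(P[...,1]<.25)&(q.min(2)>90); print('box',np.nanpercentile(P[m],[2,50,98],axis=0).round(3))
Rw=rpy([180,0,-103.9])
show('look',VS+.038*VX+.10*VY+[0,0,.17],Rw)
E
```

```text
time: 16.97
ee_pos: [0.5903, -0.0366, 0.1892]
tcp_rot: [179.7, 0.2, 166.0]
wrist_force: [0.4, -0.2, -0.3]
opening: 0.0602
[-3.7  9.7 10.7 90.6  0.2 10.3]
pivot [ 0.67282729 -0.00880562  0.088     ]
box [[0.601 0.003 0.038]
 [0.633 0.048 0.34 ]
 [0.826 0.061 0.463]]
look pos [0.6757 0.0028 0.242 ] row [-0.0736  0.0592 -0.0522] [ 9.0000e-04  7.3000e-03 -1.5723e+00]
```

```bash
python3 -m inch '[[0,0,-0.03,0,0,-0.12,0.3],[0,0,-0.0522,0,0,-0.24,0.5],[-0.008,0.006,-0.0522,0,0,-0.36,0.7],[-0.016,0.013,-0.0522,0,0,-0.48,1],[-0.025,0.02,-0.0522,0,0,-0.6,1],[-0.034,0.027,-0.0522,0,0,-0.72,1],[-0.043,0.034,-0.0522,0,0,-0.84,1],[-0.052,0.041,-0.0522,0,0,-0.96,1],[-0.061,0.048,-0.0522,0,0,-1.08,1],[-0.07,0.054,-0.0522,0,0,-1.2,1],[-0.0736,0.0592,-0.0522,0,0,-1.32,1],[-0.0736,0.0592,-0.0522,0,0.003,-1.44,1]]'
python3 -m inch '[[0,0,0,0,0.004,-0.12,1],[0,0,0,0,0.004,-0.13,1],[0,0,0,0,0.004,-0.13,1],[0,0,0,0,0.004,-0.13,1]]'
python3 - <<'E'
from h import *
o=telemetry.get_obs(); print(o['q'].round(1))
p,d,K,T=cam('wrist'); np.savez('w6.npz',p=p,d=d,K=K,T=T); save('w6',p)
P=cloud(d,K,T,True); L=(P-VS)*1000
X=(L@VX);Y=L@VY;Z=L[...,2]
k=(abs(X)<110)&(abs(Y)<16)&(Z>-4)&(Z<20)&(p.max(2)<90)
print('shaft X',np.percentile(X[k],[.3,99.7]),'Y',np.percentile(Y[k],[1,99]))
for s in (-1,1):
    kk=(abs(X-s*64)<20)&(abs(Y)<40)&(Z>-6)&(Z<4)&(p.min(2)>80)
    if kk.sum()>5: print(s,kk.sum(),'blk X',np.percentile(X[kk],[2,50,98]).round(1),'Y',np.percentile(Y[kk],[2,98]).round(1))
b=(X>15)&(X<62)&(abs(Y)<16)&(Z>0)&(Z<20)&(p.min(2)>130); print('flat X',np.percentile(X[b],[1,99]),'Y',np.percentile(Y[b],[1,99]))
c=b&(X>26)&(X<50); A_=np.c_[Y[c],np.ones(c.sum())]; s=np.linalg.lstsq(A_,Z[c],rcond=None)[0]; print('slope deg',np.degrees(np.arctan(s[0])),s[1],c.sum())
E
```

```text
time: 17.97
ee_pos: [0.6759, 0.0025, 0.2393]
tcp_rot: [179.9, -0.2, -111.2]
wrist_force: [0.1, 0.2, -0.3]
opening: 0.0001
time: 18.3
ee_pos: [0.6751, 0.0019, 0.2402]
tcp_rot: [179.9, -0.4, -104.4]
wrist_force: [-0.7, 0.2, 0.2]
opening: 0.0001
[  0.3  24.1  34.2 100.2  -0.3 -75.3]
shaft X [-80.78596284  86.49415549] Y [-11.65615134  11.96537821]
-1 511 blk X [-70.  -61.  -52.2] Y [-27.2  27.3]
1 538 blk X [58.3 66.6 75.2] Y [-27.2  27.1]
flat X [24.97049393 55.83032807] Y [-8.1742868   8.28293233]
slope deg 0.26086449861511607 9.485651340529152 422
```

View pics/w6.png

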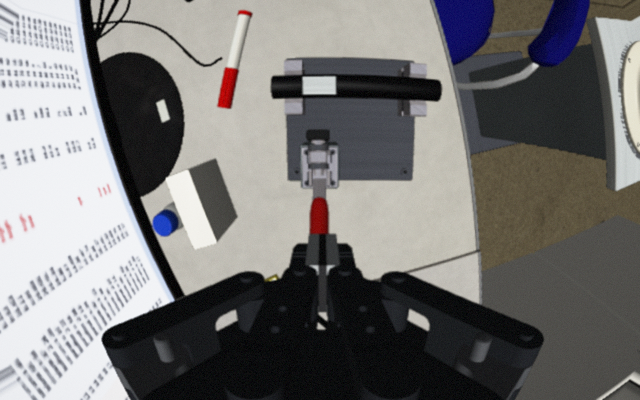

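Wrist view: flat (320,86) is bright, symmetric, slope 0.3° from level; shaft centre coincides with the block middle (2.85 vs 2.8 mm, same bias). Roll is done; now go to the handle's upper side.

```bash
python3 -m inch '[[-0.003,0,0.02,0,0,0,1],[-0.003,0,0.045,0,0,0,1],[-0.003,0,0.06,0,0,0,1],[-0.003,0,0.073,0,0,0,1],[-0.003,0,0.073,0,0,0,1],[-0.003,0,0.073,0,0,0,1]]'
python3 - <<'E'
from h import *
piv=VS+.038*VX+.088*VY+[0,0,.016]
def ab():
    o=telemetry.get_obs(); e=o['ee_pos']-piv; return e@VX,e@VY,e[2]
print(np.round(ab(),4))
E
```

```text
time: 18.85
ee_pos: [0.6753, 0.0045, 0.167]
tcp_rot: [179.9, -0.4, -104.2]
wrist_force: [0.6, -0.3, -0.0]
opening: 0.0003
[-0.0008  0.0135  0.079 ]
```

```bash
python3 -m inch '[[-0.007,0,0,0,0,0,1],[-0.0155,0,0.004,0,0,0,1],[-0.024,0,0.0088,0,0,0,1],[-0.0315,0,0.015,0,0,0,1],[-0.0386,0,0.0214,0,0,0,1],[-0.044,0,0.0285,0,0,0,1],[-0.0491,0,0.0358,0,0,0,1],[-0.0535,0,0.045,0,0,0,1],[-0.0569,0,0.0535,0,0,0,1],[-0.059,0,0.062,0,0,0,1],[-0.0605,0,0.071,0,0,0,1],[-0.0605,0,0.073,0,0,0,1]]'
python3 -m inch '[[0,0,0.001,0,0,0,1],[0,0,0.002,0,0,0,1],[0,0,0.002,0,0,0,1]]'
python3 - <<'E'
from h import *
piv=VS+.038*VX+.088*VY+[0,0,.016]
e=telemetry.get_obs()['ee_pos']-piv; print(e@VX,e@VY,e[2])
E
```

```text
time: 19.85
ee_pos: [0.6918, 0.0652, 0.0955]
tcp_rot: [-179.8, -0.2, -104.1]
wrist_force: [-3.5, 3.5, 15.8]
opening: 0.0001
time: 20.1
ee_pos: [0.6918, 0.0652, 0.0954]
tcp_rot: [-179.8, -0.1, -104.1]
wrist_force: [-4.1, 3.6, 18.8]
opening: 0.0
0.0006491275148990847 0.07636802116349127 0.007440344789758996
```

The tip stands on a hard stop at the closed height (7.4 vs 8 mm above pivot, 19 N). Back off straight up and check.

```bash
python3 -m inch '[[0,0,-0.02,0,0,0,1],[0,0,-0.05,0,0,0,1],[0,0,-0.08,0,0,0,1],[0,0,-0.115,0,0,0,1],[0,0,-0.15,0,0,0,1],[0,0,-0.15,0,0,0,1],[0,0,-0.15,0,0,0,1]]'
python3 - <<'E'
from h import *
p,d,K,T=cam('wrist'); np.savez('w7.npz',p=p,d=d,K=K,T=T); 
P=cloud(d,K,T,True); L=(P-VS)*1000
X=(L@VX);Y=L@VY;Z=L[...,2]
k=(abs(X)<110)&(abs(Y)<16)&(Z>-4)&(Z<14)&(p.max(2)<90)
print('shaft X',np.percentile(X[k],[.3,99.7]),'Y',np.percentile(Y[k],[1,99]))
hsv=cv2.cvtColor(p,cv2.COLOR_RGB2HSV); h=((hsv[...,0]<8)|(hsv[...,0]>172))&(hsv[...,1]>120)&(abs(X-38)<20)&(Y>90)&(Y<225)
print('handle X,Y,Z',[np.percentile(q[h],[3,50,97]).round(1) for q in (X,Y,Z)]); c=np.polyfit(Y[h],Z[h],1); print('handle tilt deg',np.degrees(np.arctan(c[0])))
b=(X>15)&(X<62)&(abs(Y)<16)&(Z>0)&(Z<20)&(p.min(2)>130)
f=b&(Z<12); s=np.linalg.lstsq(np.c_[Y[f],np.ones(f.sum())],Z[f],rcond=None)[0]; print('flat slope',np.degrees(np.arctan(s[0])),f.sum())
q,*_=cam('scene'); a=cv2.resize(p[0:300,130:530],None,fx=1,fy=1); c2=cv2.resize(q[150:275,180:350],(400,294),interpolation=cv2.INTER_CUBIC)
o=np.zeros((300,800,3),np.uint8); o[:,:400]=a; o[:294,400:]=c2; save('fin',o)
E
```

```text
time: 20.68
ee_pos: [0.692, 0.0651, 0.2442]
tcp_rot: [-179.8, -0.2, -104.1]
wrist_force: [-0.1, 0.1, -0.0]
opening: 0.0001
shaft X [-81.09771649  86.16551522] Y [-9.62023792 12.3077494 ]
handle X,Y,Z [array([34.3, 41.1, 48. ]), array([130.8, 163. , 201.7]), array([ 20.4,  23.6, 241. ])]
handle tilt deg -15.605017406847974
flat slope 2.0464767289196115 241
```

View pics/fin.png

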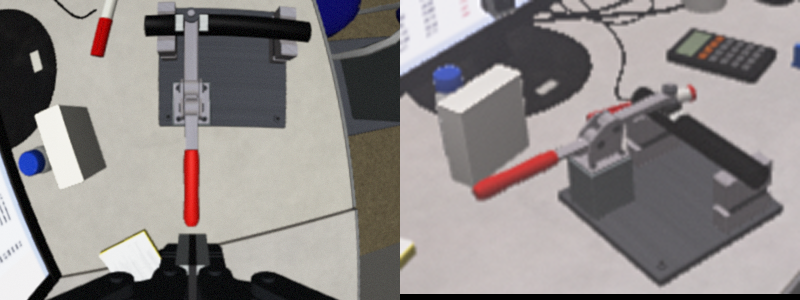

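Final view: the arm lies over the flat (192,25), handle level (192,190), shaft unmoved in both Vs. The handle tilt fit included finger pixels (Z 241), so I'll recompute it without them and hand in if level.

```bash
python3 - <<'E'
from h import *
z=np.load('w7.npz'); p,d,K,T=z['p'],z['d'],z['K'],z['T']; P=cloud(d,K,T,True); L=(P-VS)*1000; X=L@VX;Y=L@VY;Z=L[...,2]
hsv=cv2.cvtColor(p,cv2.COLOR_RGB2HSV); h=((hsv[...,0]<8)|(hsv[...,0]>172))&(hsv[...,1]>120)&(abs(X-41)<4)&(Y>135)&(Y<205)&(Z<60)
c=np.polyfit(Y[h],Z[h],1); t=np.degrees(np.arctan(c[0])); print('handle tilt',t,'z',np.median(Z[h]))
f=(X>24)&(X<58)&(abs(Y)<8)&(Z>5)&(Z<12)&(p.min(2)>130)
for lo,hi in ((25,30),(50,56)):
    g=f&(X>lo)&(X<hi); print(lo,g.sum(), np.degrees(np.arctan(np.polyfit(Y[g],Z[g],1)[0])) if g.sum()>20 else None, np.median(Z[g]))
if abs(t)<3: order.job_done(); print('handed in')
E
```

```text
handle tilt -0.042328554626186496 z 24.29809385237576
25 76 -0.4661966345473139 9.290660744992893
50 90 0.5034119841094326 9.595467762541208
the job is handed in; nothing more can be done
handed in
```

The job is done and handed in at about 21 s of the 64 s allowed. The shaft lies in both V-blocks with its flat at the clamp end and facing up. The clamp was closed only after the roll.

**What I did:** I picked the shaft out of the rest and laid it in the V-blocks. I then re-gripped it leaning 22° and rolled it about 41° in the V-blocks. After checking the flat, I pushed the handle down along its arc to its stop and moved clear. On the first approach joint 6 reached its 180° limit. I lifted the shaft and turned the wrist almost a full turn the other way before laying it down.

**Last checks:**
- **Flat:** within ±0.5° of level on both sides of the clamp arm after closing (0.3° before).
- **Centring:** the shaft's centre was within about 0.1 mm of the middle between the blocks before clamping. Its ends had not moved after clamping.
- **Handle:** level to 0.04°, with its top at the closed height (24.3 mm measured, 24 mm expected).
- **Robot:** it is standing about 150 mm clear of the handle with zero wrist force. The highest wrist force I read was about 19 N, though forces were only read at the end of each call.

**Disagreements:**
- The wrist camera put the fixture about 2.8 mm further along the V's than the two fixed cameras did. I judged the shaft relative to the blocks in the same picture, so this does not affect the centring.
- A first handle-tilt fit gave −15.6° because it included pixels well above the handle, and a first flat fit gave 2° from a partly covered view. The values above are the recomputed ones.

**Not measured:** the pad's contact on the flat, which I only saw as the arm lying over it. I also did not re-measure the cup, calculator and marker. No move went near them.

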